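# Scoop stray glass lids out from under the bench ledge and weigh them

### The job

Two amber glass lids have slid under the clear ledge of the bottling bench. Pick up the flat scoop by its orange handle, slide it under the lip until both lids lie flat on its pan, draw it out again and set the loaded scoop down level and squarely in the middle of the white weighing plate of the scale, then let go. Never touch the lids with the gripper fingers, and leave the carafe, jar and orange rings where they are.

Things in the scene. Friction and masses are not known exactly. Their poses are not given: they have to be found in the camera images.
- scoop: Flat aluminium scoop with orange handle, 230 mm long, about 220 g, first flat on the bench. Origin: underside of the pan, at its middle; x points out of the open mouth, y across, z up. Pan x -50 to +50 mm, 200 mm wide, floor 3 mm thick. Rear wall at x = -50 to -47 mm, 22 mm high; side walls 18 mm high, 3 mm thick, only from x = -50 to +10 mm. A sloping neck joins the rear wall to the handle.
- scoop_mouth (a point): Middle of the scoop's leading edge: x = +50 mm, z = 0 in its frame, same axes. The front 20 mm of the pan is a thin mouth sloping from the 3 mm floor down to the bench. The front 40 mm has no side walls and is no more than 4 mm high, so it passes under the ledge's stop rail.
- scoop_grip (a point): Point to grip on the scoop's handle: x = -130 mm, y = 0, z = 38 mm in the scoop's frame, same axes. The handle is a straight orange bar along x from -180 to -95 mm, 20 mm wide (y), from 25 to 51 mm above the pan's underside, nothing beneath it. Pinch across y from above, firmly (about 100 N): the pan hangs in front of the grip.
- lid_a: Amber glass lid, a disc 64 mm across and 14 mm high (plus a 1 mm boss), about 60 g, lower edge bevelled (flat underside 46 mm across, bevel 5 mm high). Origin: centre of its underside. Lies on the bench under the ledge, the right-hand (-y) one of the pair; slides easily.
- lid_b: The second glass lid, the same as lid_a; the left-hand one (+y). The two centres lie 72 to 106 mm apart across the ledge, at depths 40 to 60 mm behind the lip.
- ledge: Fixed ledge: clear top with an orange-edged front lip on two aluminium end walls, open towards the robot. Origin: on the bench below the middle of the lip; x points inwards under the overhang (away from the robot), y along the lip, z up. Top from x = 0 to 125 mm, 360 mm wide, upper side 68 mm above the bench; opening 58 mm high; inner faces of the end walls at y = -168 and +168 mm.
- ledge_rail (a point): Middle of the foot of the front face of the steel stop rail at the back of the ledge: x = 102, z = 9 mm in its frame. The rail is fixed, full width, 12 mm deep, 9 to 25 mm above the bench. Lids cannot pass it; the scoop's thin front goes under it, so pushing in drives the lids against it and up on the pan. Scoop origin 65 to 80 mm inside the lip: both lids are fully on the pan.
- scale: Fixed low bench scale. Origin: on the bench below the middle of its white weighing plate; the plate is 170 mm (x) by 250 mm (y), its flat top 30 mm above the bench, and it does not move. A lower grey display box (26 mm high) adjoins the plate on its +x side, from x = 90 to 135 mm.
- gasket_a: Loose orange ring lying flat, 80 mm across and 8 mm high; origin at the centre of its underside. Bystander.
- gasket_b: Another such loose orange ring; bystander.
- jar: Loose jar, 72 mm across and 90 mm high, orange cap; origin at the centre of its underside. Bystander.
- carafe: Loose closed glass carafe with green contents and an orange ring under its lid, 78 mm across and 191 mm high; origin at the centre of its underside. Bystander, not to be moved.

How it is judged:
By the outcome, as a careful person would: the job done as asked, in the order asked, and still so for the second after the job is handed in, with the robot touching nothing.
It also fails if it takes over 58 s, if anything falls off the work surface, if the arm or the gripper's body presses on something with over 40 N, if the wrist force passes 120 N, or if a joint passes its speed limit or range.

### The arm

A 6-joint arm with a two-finger parallel gripper is mounted at the origin on the work surface. World frame = base frame: x ahead of the robot, y to its left, z up, the work surface at z = 0. Lengths are in m, angles in rad, forces in N, time in s.
With the tool pointing down it reaches from about 0.4 to 0.825 m from the base axis. Payload 7 kg.
Tool frame: the origin (TCP) lies at the very end of the fingers, on their centre line; the grasp point (between the pads) lies 19 mm behind it (arm.pinch_z is the z of the grasp point in the tool frame, in m); z points along the fingers, y is the direction in which the jaws open and shut (so a half turn about z gives the same grasp; the last joint's range is limited). The gripper opens to 88 mm and grips with 3 to 60 N. Pads are 19 mm wide; open, the fingers measure 130 mm over their backs; the gripper's body (78 mm by 193 mm) begins 47 mm behind the grasp point.
Start: joints at [-1.016, 0.359, 0.012, 0, -1.224, -0.288], TCP at [0.178, -0.651, 0.227] pointing down, gripper open.
Joint ranges: [-3.07, 3.07], [-1.43, 2.12], [-1.02, 1.25], [-3.03, 1.67], [-3.05, -0], [-3.03, 3.03]. Speed limits (rad/s): [2.39, 2.39, 3.01, 3.14, 3.14, 3.14].

### API

Orientations are given as [roll, pitch, yaw] about the fixed x, y, z axes, in that order (R = Rz(yaw) Ry(pitch) Rx(roll)).
In Python, from station import arm gives the robot as it stands.
- The arm moves only by the tool drive_tool, never from a script. Its argument "targets" is a list of rows, each a list of 6 numbers: the shift along the world's x, y, z in units of 0.04 m (1.0 is 0.04 m), then the turn, a rotation vector about the world's x, y, z in units of 6 degrees (1.0 is 6 degrees). In form: [[x, y, z, wx, wy, wz], ...]. A call has 1 to 5 rows; each row shifts and turns the commanded pose from where the row before left it; what a row does not reach is not made up. A row lasts 1/8 s, in which the tool goes at most 62.5 mm and 10.7 degrees, less where a joint would pass 70% of its speed; a pose out of reach is approached as far as the arm can. A call with a number of a shift or a turn outside -1 to 1 is refused whole. A call with a gripper value outside its range is refused whole. "claw" is the opening, from 0 (shut) to 1 (fully open), set as the call begins (left out, the last holds). The fingers move at their own pace and stop on an object; "newtons" is the grip in N (left out, the last holds). Time passes only in rows, so rows that do not move let the fingers close. It gives the time, the measured TCP pose, the force and the opening at its end, in the units of the state.
- arm.get_state(): the state, without advancing time (a new reading comes with each control period).
- arm.grab_frame(name): name is "scene" or "top" or "wrist"; returns (picture, depth): 400x640x3 uint8, red, green, blue; 400x640 float32, m along the optical axis (not along the pixel's ray), 0 where there is no reading.
- arm.get_calibration(name): a dict with "mtx" (3x3 intrinsics, pixels), "dist_coeffs" ([k1, k2, p1, p2, k3] as OpenCV has them; the pictures are not rectified), "origin" and "rotation" of the camera in the world. Camera axes: x right, y up, looking along -z (the intrinsics and any distortion apply to the point x, -y, -z); pixel columns grow to the right and rows downward; lengths in m; the calibration is good to about 2 mm. A picture is of the moment at which its call begins: read the wrist's pose just before it. get_calibration takes no time and is no camera call; for the wrist camera it gives the pose at the moment of the call.
- arm.job_done(): hands the job in, once; it reports no verdict.
Trained networks look in the newest picture that a camera, given by its name, has taken for a name from the list of things; names that differ only in an ending like _2 or _b are one class to them, and where a whole thing is asked for, a point or a joint stands for the part that bears it (a point fixed in the world has none). Each returns a list of dicts, best first, with "score" (0 to 1); they miss things now and then, are a little off and sometimes report something else, mostly with a low value. They report only what shows in the picture. A call takes as long as a camera call.
- arm.search_frame(target, camera): "point" ([x, y, z] in m, in the coordinates of the camera as it stood for that picture, good to about 4 mm: the middle of the surface that is visible of it).
- arm.cut_out(target, camera): "pixels" (400x640 bool, what is visible of it).
- arm.landmark_of(target, camera): "point" ([x, y, z] in m, in the coordinates of the camera as it stood for that picture, good to about 4 mm: a listed point, or the origin of a listed thing).
The state is a dict: "t": time; "q": joint angles; "qd": joint speeds; "joint_efforts": joint torques, N m; "eef_pos": TCP position; "ee_rot": TCP orientation; "force": force on the tool from outside, world axes, zero at the start; "moment": the same for the moment, N m; "width": finger opening in m.
Only numpy, scipy, OpenCV 4.12 (cv2) and the standard library are available. Lean on these libraries where they do the work, as an engineer would, in place of code of your own. Each camera call takes 0.05 s, during which the arm holds its last target. There are 200 camera calls.

## Working session

There is one attempt and no reset: what is moved stays moved. The work goes in short steps, Python scripts to look and compute and a tool call to move; the robot and the scene stay as the last step left them, time stands still between calls to the robot, and variables do not carry over. Pictures are saved under pics/ and viewed, about 8 in all and at most 12, crops included, and the job is handed in when it is done.

Besides the shell and the picture viewer there is one more tool, called after "Emit:" as name(argument=value, ...) on one line, values as JSON. drive_tool: Moves the arm, as the interface text tells. Shifts and turns lie within -1 to 1; 1 stands for 0.04 m of shift or 6 degrees of turn. Its arguments: {"type":"object","properties":{"targets":{"type":"array"},"claw":{"type":"number"},"newtons":{"type":"number"}},"required":["targets"]}

```bash
ls; mkdir -p pics
cat > h.py <<'E'
from station import arm
import numpy as np, cv2
def grab(cam,name=None):
    p,d=arm.grab_frame(cam); c=arm.get_calibration(cam)
    if name: cv2.imwrite('pics/'+name,p[...,::-1])
    return p,d,c
def w(c,pt): return np.array(c['rotation'])@np.array(pt)+np.array(c['origin'])
def deproj(c,d,us,vs):
    u=cv2.undistortPoints(np.stack([us,vs],1).astype(float)[:,None],np.array(c['mtx']),np.array(c['dist_coeffs']))[:,0]
    z=d[vs,us]; P=np.stack([u[:,0]*z,-u[:,1]*z,-z],1)
    return P@np.array(c['rotation']).T+np.array(c['origin'])
def lm(t,cam,c,n=3):
    for r in arm.landmark_of(t,cam)[:n]: print(cam,t,round(r['score'],2),w(c,r['point']).round(4))
def px(c,P):
    R=np.array(c['rotation']);q=(np.atleast_2d(P)-np.array(c['origin']))@R
    q=q*[1,-1,-1]
    return cv2.projectPoints(q,np.zeros(3),np.zeros(3),np.array(c['mtx']),np.array(c['dist_coeffs']))[0][:,0]
E
python3 - <<'E'
from h import *
print(arm.get_state(), arm.pinch_z)
for cam in('top','scene'):
    p,d,c=grab(cam,cam+'0.png')
    print(cam,np.array(c['origin']).round(3))
    for t in('scoop','scoop_mouth','scoop_grip','lid_a','ledge','ledge_rail','scale','gasket_a','jar','carafe'): lm(t,cam,c,2)
E
```

```text
pics
{'t': 0.0, 'q': array([-1.01592157e+00,  3.59399628e-01,  1.10668169e-02, -3.64762818e-04,
       -1.22409630e+00, -2.88087358e-01]), 'qd': array([-0.00130218,  0.00088549, -0.00079465,  0.00084902, -0.00279284,
        0.00217561]), 'joint_efforts': array([-1.43106317e-03, -5.82722855e+01,  2.93056816e+01,  6.99755833e+00,
        6.80639219e-03, -8.02030740e-05]), 'eef_pos': array([ 0.17779555, -0.65065787,  0.22561528]), 'ee_rot': array([ 3.13992972e+00, -1.35184526e-04, -2.87492936e+00]), 'force': array([ 0.22283862, -0.34892552, -0.16580472]), 'moment': array([ 0.01412896, -0.036651  ,  0.00449368]), 'width': 0.08751621094731506} -0.0188
top [ 0.431 -0.055  0.979]
top scoop 0.68 [1.9884 1.5028 2.5362]
top scoop_mouth 0.84 [1.9963 1.5107 2.5441]
top scoop_grip 0.71 [1.8989 1.4134 2.4468]
top ledge 0.98 [1.9726 1.487  2.5205]
top scale 0.71 [1.8806 1.395  2.4284]
top scale 0.4 [1.9912 1.5056 2.5391]
top gasket_a 0.83 [2.0327 1.5471 2.5805]
top gasket_a 0.7 [1.9088 1.4232 2.4567]
top jar 0.7 [1.9519 1.4663 2.4998]
top carafe 0.78 [2.0293 1.5438 2.5772]
scene [0.888 0.487 1.018]
scene scoop 0.76 [-2.6634 -3.0644 -2.533 ]
scene scoop_mouth 0.59 [-2.6938 -3.0947 -2.5633]
scene scoop_grip 0.68 [-2.4416 -2.8426 -2.3112]
scene ledge 0.6 [-2.0953 -2.4963 -1.9649]
scene ledge 0.4 [-2.7037 -3.1047 -2.5733]
scene scale 0.83 [-1.5795 -1.9805 -1.4491]
scene scale 0.21 [-2.0962 -2.4972 -1.9658]
scene gasket_a 0.66 [-2.0227 -2.4237 -1.8923]
scene gasket_a 0.66 [-1.6411 -2.0421 -1.5107]
scene jar 0.68 [-1.645  -2.0459 -1.5145]
scene jar 0.61 [-2.7004 -3.1014 -2.57  ]
scene carafe 0.58 [-2.56   -2.961  -2.4296]
```

View pics/top0.png

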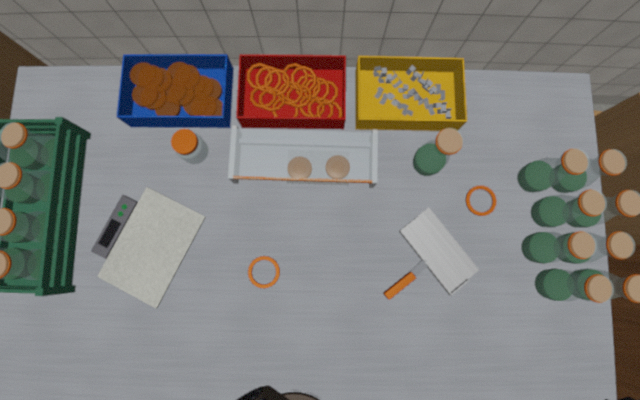

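View pics/scene0.png

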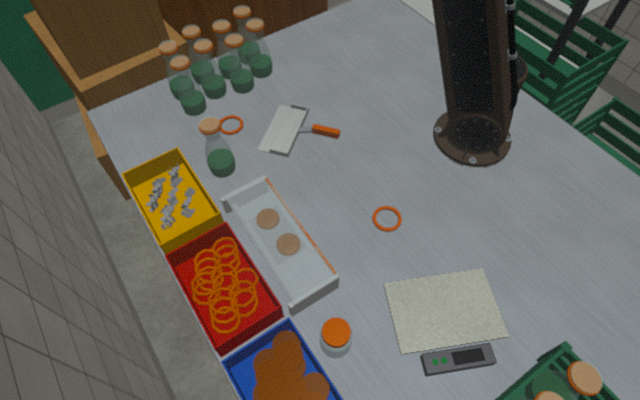

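```bash
python3 - <<'E'
import re
s=open('h.py').read()
s=s.replace("c=arm.get_calibration(cam)\n","c=fix(arm.get_calibration(cam))\n").replace("def grab","from scipy.spatial.transform import Rotation as Rn\ndef fix(c):\n    r=np.array(c['rotation'])\n    if r.shape==(3,): c['rotation']=Rn.from_euler('xyz',r).as_matrix()\n    elif r.shape==(4,): c['rotation']=Rn.from_quat(r).as_matrix()\n    return c\ndef grab",1)
open('h.py','w').write(s)
E
python3 - <<'E'
from h import *
print(arm.get_calibration('top'))
res={}
for cam in('top','scene'):
    p,d,c=grab(cam)
    print(cam,np.array(c['origin']).round(3))
    for t in('scoop','scoop_mouth','scoop_grip','lid_a','ledge','ledge_rail','scale','gasket_a','jar','carafe'): lm(t,cam,c,2)
    for t in('scoop','scale','lid_a','ledge','jar','carafe'):
        for r in arm.cut_out(t,cam)[:2]:
            v,u=np.nonzero(r['pixels']&(d>0))
            if len(u)<30: continue
            P=deproj(c,d,u,v); rect=cv2.minAreaRect(P[:,:2].astype(np.float32))
            print('  cut',t,round(r['score'],2),len(u),'med',np.median(P,0).round(3),'rect',np.round(rect[0],4),np.round(rect[1],3),round(rect[2],2),'z',np.percentile(P[:,2],[5,50,95]).round(3))
E
```

```text
{'mtx': array([[386.57605951,   0.        , 319.49536131],
       [  0.        , 386.57605951, 203.74879705],
       [  0.        ,   0.        ,   1.        ]]), 'dist_coeffs': array([-0.04782966,  0.        ,  0.        ,  0.        ,  0.        ]), 'origin': array([ 0.43075717, -0.0548295 ,  0.97860268]), 'rotation': array([ 1.45609588e-01, -9.20928260e-04, -1.55663540e+00])}
top [ 0.431 -0.055  0.979]
top scoop 0.77 [ 0.4574 -0.3535  0.0037]
top scoop_mouth 0.79 [ 0.4909 -0.396   0.0046]
top scoop_grip 0.67 [ 0.3771 -0.252   0.0359]
top ledge 0.79 [ 0.6221 -0.0088 -0.0038]
top ledge 0.73 [0.7112 0.2775 0.0019]
top scale 0.66 [ 0.3805 -0.255   0.0407]
top scale 0.57 [0.4602 0.3587 0.0022]
top gasket_a 0.87 [0.3975 0.085  0.0028]
top gasket_a 0.85 [ 0.5913 -0.4691 -0.0015]
top jar 0.84 [7.099e-01 2.775e-01 4.000e-04]
top carafe 0.92 [ 0.6868 -0.331   0.0047]
top carafe 0.41 [ 0.4592 -0.3544  0.0005]
  cut scoop 0.84 3780 med [ 0.443 -0.345  0.005] rect [ 0.419  -0.3059] [0.209 0.232] 37.56 z [0.001 0.005 0.051]
  cut scale 0.83 8123 med [0.467 0.371 0.03 ] rect [0.4691 0.3819] [0.2
[... 988 characters left out ...]
.228] 38.99 z [-0.     0.004  0.05 ]
  cut scoop 0.68 313 med [0.404 0.084 0.007] rect [0.4029 0.0796] [0.079 0.077] 78.78 z [0.001 0.007 0.011]
  cut scale 0.75 9271 med [0.476 0.379 0.029] rect [0.4624 0.3789] [0.231 0.264] 63.79 z [0.023 0.029 0.032]
  cut lid_a 0.72 1852 med [ 0.443 -0.341  0.004] rect [ 0.4194 -0.3078] [0.208 0.229] 38.27 z [-0.     0.004  0.05 ]
  cut lid_a 0.33 275 med [0.405 0.08  0.008] rect [0.4026 0.0802] [0.078 0.076] 51.42 z [0.003 0.008 0.011]
  cut jar 0.86 1010 med [0.717 0.281 0.088] rect [0.7123 0.2753] [0.066 0.067] 89.75 z [0.027 0.088 0.092]
  cut carafe 0.61 1330 med [ 0.691 -0.31   0.108] rect [ 0.6713 -0.3947] [0.211 0.072] 76.13 z [0.019 0.108 0.192]
```

Emit:
drive_tool(targets=[[0.46, 0.9, -0.2, 0, 0, -1], [0.46, 0.9, -0.2, 0, 0, -1], [0.46, 0.9, -0.2, 0, 0, -1], [0.46, 0.9, -0.2, 0, 0, -1], [0.46, 0.9, -0.2, 0, 0, -1]], claw=1, newtons=60)

```text
t: 3.42
eef_pos: [0.2704, -0.47, 0.1865]
ee_rot: [-3.141, 0.0, 2.881]
force: [0.0, -0.5, -0.3]
width: 0.0879
```

Emit:
drive_tool(targets=[[0.46, 0.9, -0.2, 0, 0, -1], [0.46, 0.9, -0.2, 0, 0, -1], [0.46, 0.9, -0.2, 0, 0, -1], [0.46, 0.9, -0.2, 0, 0, -1], [0.46, 0.9, -0.2, 0, 0, -1]])

```text
t: 4.05
eef_pos: [0.3626, -0.29, 0.1467]
ee_rot: [3.141, 0.001, 2.358]
force: [-0.1, 0.0, 0.3]
width: 0.088
```

Emit:
drive_tool(targets=[[0.42, 0.87, -0.3, 0, 0, -1], [0, 0, 0, 0, 0, -0.2]])

```text
t: 4.3
eef_pos: [0.3793, -0.2546, 0.1342]
ee_rot: [-3.141, -0.0, 2.237]
force: [-0.4, -1.0, -0.5]
width: 0.0875
```

Run:
```python
from h import *
s=arm.get_state();print(s['t'],s['eef_pos'].round(4),np.degrees(s['ee_rot']).round(2),np.degrees(s['q']).round(1))
p,d,c=grab('wrist','w1.png')
for t in('scoop','scoop_mouth','scoop_grip'): lm(t,'wrist',c,1)
m=(p[...,0]>170)&(p[...,2]<80)&(p[...,1]>50)&(p[...,1]<160)&(d>0)
v,u=np.nonzero(m);P=deproj(c,d,u,v);k=(P[:,2]>.04)&(P[:,2]<.06);P=P[k]
print('handle',len(P),[np.round(x,4) for x in cv2.minAreaRect(P[:,:2].astype(np.float32))],np.median(P,0))
# top: lids, ledge, scale
p,d,c=grab('top')
R=np.array(c['rotation']);o=np.array(c['origin'])
def onplane(uv,z):
    q=cv2.undistortPoints(np.array(uv,float).reshape(-1,1,2),c['mtx'],c['dist_coeffs'])[:,0]
    r=np.c_[q[:,0],-q[:,1],-np.ones(len(q))]@R.T
    return o+r*((z-o[2])/r[:,2])[:,None]
h=p[140:190,270:370].astype(int);m=((h[...,0]-h[...,2])>35).astype(np.uint8)
n,_,st,ce=cv2.connectedComponentsWithStats(m)
for i in range(1,n):
    if st[i,4]>150: print('lid?',st[i],onplane(ce[i]+[270,140],.014).round(4))
r=arm.cut_out('ledge','top')[0];v,u=np.nonzero(r['pixels']&(d>0));P=deproj(c,d,u,v);P=P[(P[:,2]>.06)&(P[:,2]<.075)]
print('ledge',[np.round(x,4) for x in cv2.minAreaRect(P[:,:2].astype(np.float32))])
for lo in np.arange(-.17,.16,.04):
    k=(P[:,1]>lo)&(P[:,1]<lo+.04);print(lo.round(3),np.percentile(P[k,0],[1,99]).round(4))
r=arm.cut_out('scale','top')[0];m=r['pixels'].astype(np.uint8)
g=p.astype(int);m2=(m&(g.mean(2)>140)).astype(np.uint8);m2=cv2.morphologyEx(m2,cv2.MORPH_OPEN,np.ones((5,5)))
v,u=np.nonzero(m2);P=onplane(np.c_[u,v],.03)
print('plate',[np.round(x,4) for x in cv2.minAreaRect(P[:,:2].astype(np.float32))],P[:,:2].mean(0))
cv2.imwrite('pics/zoom.png',cv2.resize(p[110:200,210:400,::-1],None,fx=4,fy=4))
```

```text
4.3 [ 0.3793 -0.2546  0.1342] [-1.7999e+02 -3.0000e-02  1.2817e+02] [  -9.1    4.8  -33.3   -0.   -51.9 -132.8]
wrist scoop 0.93 [ 0.4602 -0.3547  0.0042]
wrist scoop_mouth 0.86 [ 0.4875 -0.3974 -0.0036]
wrist scoop_grip 0.58 [ 0.38   -0.2538  0.04  ]
handle 1857 [array([ 0.375 , -0.2484]), array([0.0175, 0.0823]), np.float64(38.1471)] [ 0.37315276 -0.2458933   0.05095657]
lid? [   0   16  100   28 1085] [[ 0.6574 -0.0524  0.014 ]]
ledge [array([ 0.6887, -0.0117]), array([0.3618, 0.1364]), np.float64(89.2577)]
-0.17 [0.6193 0.7415]
-0.13 [0.6203 0.744 ]
-0.09 [0.6207 0.7441]
-0.05 [0.6216 0.7464]
-0.01 [0.6221 0.7457]
0.03 [0.6237 0.7476]
0.07 [0.6236 0.7476]
0.11 [0.6245 0.7448]
0.15 [0.6249 0.7532]
plate [array([0.4589, 0.3599]), array([0.1727, 0.2514]), np.float64(64.2238)] [0.45733489 0.35986103]
```

View pics/w1.png

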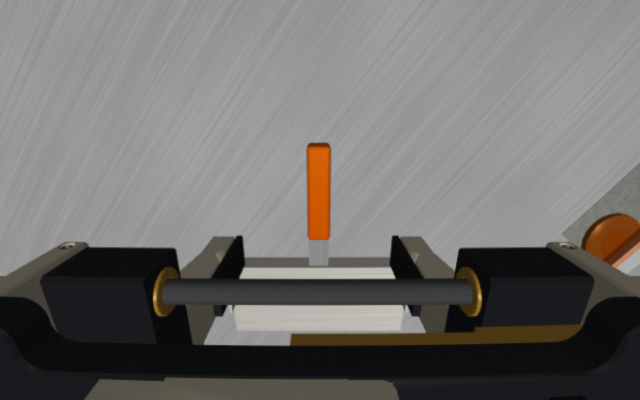

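View pics/zoom.png

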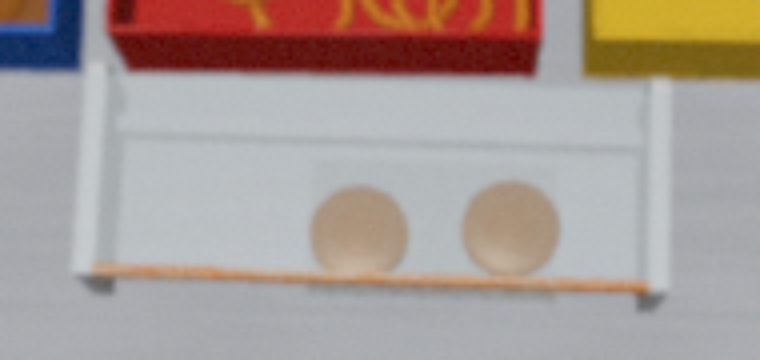

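Emit:
drive_tool(targets=[[0, 0, -0.8, 0, 0, 0], [0, 0, -0.8, 0, 0, 0], [0, 0, -0.8, 0, 0, 0], [0, 0, -0.48, 0, 0, 0], [0, 0, 0, 0, 0, 0]])

```text
t: 5.28
eef_pos: [0.3775, -0.2566, 0.0183]
ee_rot: [-3.139, -0.002, 2.235]
force: [0.3, -0.2, 0.6]
width: 0.0876
```

Emit:
drive_tool(targets=[[0, 0, 0, 0, 0, 0], [0, 0, 0, 0, 0, 0], [0, 0, 0, 0, 0, 0], [0, 0, 0, 0, 0, 0], [0, 0, 0, 0, 0, 0]], claw=0, newtons=60)

```text
t: 5.9
eef_pos: [0.3788, -0.2563, 0.0195]
ee_rot: [3.141, 0.0, 2.236]
force: [0.4, -0.0, -0.5]
width: 0.0432
```

Run:
```python
from h import *
s=arm.get_state();print(s['t'],s['eef_pos'].round(4),np.degrees(s['ee_rot']).round(2),s['width'],s['force'].round(1))
c=fix(arm.get_calibration('top'));R=c['rotation'];o=c['origin']
q=cv2.undistortPoints(np.array([[[337.75,167]],[[299.75,167.75]]]),c['mtx'],c['dist_coeffs'])[:,0]
r=np.c_[q[:,0],-q[:,1],-np.ones(2)]@R.T
P=o+r*((.0145-o[2])/r[:,2])[:,None];print(P.round(4),P.mean(0))
a=np.radians(-.85);M=np.array([[np.cos(a),np.sin(a)],[-np.sin(a),np.cos(a)]])
print('in ledge',((P[:,:2]-[.6222,-.0108])@M.T).round(4))
```

```text
5.9 [ 0.3788 -0.2563  0.0195] [1.7999e+02 1.0000e-02 1.2809e+02] 0.043233477261542176 [ 0.4 -0.  -0.5]
[[ 0.6678 -0.0991  0.0145]
 [ 0.6644 -0.0019  0.0145]] [ 0.66611576 -0.05048729  0.0145    ]
in ledge [[ 0.0469 -0.0876]
 [ 0.0421  0.0095]]
```

Emit:
drive_tool(targets=[[0, 0, 0, 0, 0, 0], [0, 0, 0, 0, 0, 0], [0, 0, 0, 0, 0, 0], [0, 0, 0, 0, 0, 0]])

```text
t: 6.4
eef_pos: [0.3788, -0.2563, 0.0194]
ee_rot: [3.142, 0.0, 2.236]
force: [1.2, -0.2, -0.7]
width: 0.0198
```

Emit:
drive_tool(targets=[[0, 0, 0.3, 0, 0, 0], [0, 0, 0.5, 0, 0, 0], [0, 0, 0.2, 0, 0, 0], [0, 0, 0, 0, 0, 0]])

```text
t: 6.9
eef_pos: [0.379, -0.2563, 0.06]
ee_rot: [3.14, 0.001, 2.235]
force: [-0.0, -0.5, -1.7]
width: 0.0196
```

Run:
```python
from h import *
s=arm.get_state();print(s['t'],s['eef_pos'].round(4),np.degrees(s['ee_rot']).round(2),s['width'],s['force'].round(1),s['moment'].round(2))
p,d,c=grab('top','lift.png')
for t in('scoop','scoop_mouth','scoop_grip'): lm(t,'top',c,1)
```

```text
6.9 [ 0.379  -0.2563  0.06  ] [1.7994e+02 6.0000e-02 1.2808e+02] 0.019582598723097634 [-0.  -0.5 -1.7] [ 0.09  0.13 -0.02]
top scoop 0.83 [ 0.4586 -0.3579  0.0393]
top scoop_mouth 0.68 [ 0.49   -0.3944  0.0422]
```

Emit:
drive_tool(targets=[[0.06, 0.3, 0, 0, 0, 0.5], [0.12, 0.6, 0, 0, 0, 1], [0.12, 0.6, 0, 0, 0, 1], [0.12, 0.6, 0, 0, 0, 1], [0.12, 0.6, 0, 0, 0, 1]])

```text
t: 7.72
eef_pos: [0.4002, -0.1471, 0.0591]
ee_rot: [-3.141, -0.001, 2.712]
force: [0.6, -0.1, -1.3]
width: 0.0195
```

Emit:
drive_tool(targets=[[0.12, 0.6, 0, 0, 0, 1], [0.12, 0.6, 0, 0, 0, 1], [0.12, 0.6, 0, 0, 0, 1], [0.12, 0.6, 0, 0, 0, 1], [0.06, 0.14, 0, 0, 0, 0.01]])

```text
t: 8.35
eef_pos: [0.422, -0.0453, 0.0592]
ee_rot: [-3.142, -0.0, 3.131]
force: [0.1, 0.4, -1.6]
width: 0.0196
```

Emit:
drive_tool(targets=[[0, 0, -0.4, 0, 0, 0], [0, 0, -0.4, 0, 0, 0], [0, 0, 0, 0, 0, 0]])

```text
t: 8.72
eef_pos: [0.4207, -0.0471, 0.0264]
ee_rot: [-3.141, -0.003, 3.126]
force: [0.2, 0.2, -2.6]
width: 0.0198
```

Run:
```python
from h import *
s=arm.get_state();print(s['t'],s['eef_pos'].round(4),np.degrees(s['ee_rot']).round(2),s['width'],s['force'].round(1),s['moment'].round(2),np.degrees(s['q']).round(0))
p,d,c=grab('scene','pre.png')
for t in('scoop','scoop_mouth','scoop_grip'): lm(t,'scene',c,1)
cv2.imwrite('pics/pre.png',cv2.resize(p[140:340,180:420,::-1],None,fx=3,fy=3))
```

```text
8.725 [ 0.4207 -0.0471  0.0264] [-1.7994e+02 -1.7000e-01  1.7912e+02] 0.01977824432106767 [ 0.2  0.2 -2.6] [-0.01  0.25 -0.01] [  21.   11.  -45.   -0.  -34. -111.]
scene scoop 0.93 [ 0.5436 -0.0511  0.0048]
scene scoop_mouth 0.97 [ 0.5982 -0.0456  0.0052]
scene scoop_grip 0.61 [ 0.4218 -0.0482  0.0437]
```

View pics/pre.png

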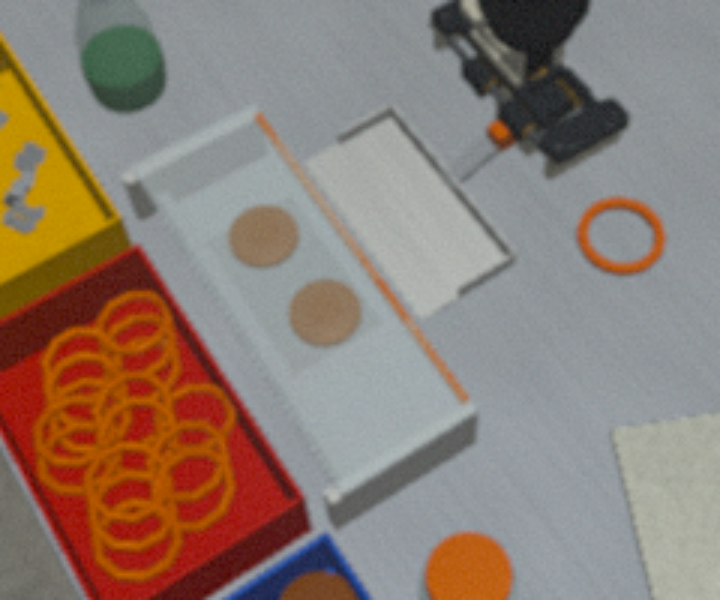

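Emit:
drive_tool(targets=[[0, 0, -0.12, 0, 0, 0], [0, 0, -0.08, 0, 0, 0], [0, 0, 0, 0, 0, 0], [0, 0, 0, 0, 0, 0]])

```text
t: 9.43
eef_pos: [0.422, -0.0467, 0.0194]
ee_rot: [3.142, 0.0, 3.127]
force: [-1.0, -0.3, -1.7]
width: 0.0195
```

Emit:
drive_tool(targets=[[0, 0, -0.02, 0, 0, 0], [0.2, -0.003, 0, 0, 0, 0], [0.4, -0.006, 0, 0, 0, 0], [0.4, -0.006, 0, 0, 0, 0], [0.4, -0.006, 0, 0, 0, 0]])

```text
t: 10.05
eef_pos: [0.4772, -0.048, 0.0188]
ee_rot: [-3.141, -0.002, 3.127]
force: [-7.1, 0.8, 11.5]
width: 0.0198
```

Emit:
drive_tool(targets=[[0.4, -0.006, 0, 0, 0, 0], [0.3, -0.005, 0, 0, 0, 0], [0.3, -0.005, 0, 0, 0, 0]])

```text
t: 10.42
eef_pos: [0.5165, -0.0487, 0.0189]
ee_rot: [-3.141, -0.003, 3.126]
force: [-10.1, -0.1, 13.6]
width: 0.0195
```

Emit:
drive_tool(targets=[[0.2, -0.003, 0, 0, 0, 0], [0.2, -0.003, 0, 0, 0, 0], [0.2, -0.003, 0, 0, 0, 0], [0.15, -0.002, 0, 0, 0, 0]])

```text
t: 10.92
eef_pos: [0.5468, -0.049, 0.019]
ee_rot: [-3.141, -0.002, 3.126]
force: [-8.0, 1.0, 11.5]
width: 0.02
```

Emit:
drive_tool(targets=[[0.15, -0.002, 0, 0, 0, 0], [0.15, -0.002, 0, 0, 0, 0], [0.13, -0.002, 0, 0, 0, 0], [0, 0, 0, 0, 0, 0]])

```text
t: 11.42
eef_pos: [0.5648, -0.0492, 0.019]
ee_rot: [-3.141, -0.001, 3.127]
force: [-4.5, -1.0, 7.8]
width: 0.0196
```

Run:
```python
from h import *
s=arm.get_state();print(s['t'],s['eef_pos'].round(4),np.degrees(s['ee_rot']).round(2),s['width'],s['force'].round(1))
p,d,c=grab('scene'); q,d2,c2=grab('top')
for t in('scoop','scoop_mouth','scoop_grip'): lm(t,'scene',c,1)
a=cv2.resize(p[160:310,200:380,::-1],(600,500)); b=cv2.resize(q[110:230,200:400,::-1],None,fx=3,fy=3)
b=cv2.resize(b,(600,360))
cv2.imwrite('pics/in.png',cv2.resize(np.vstack([a,b]),(420,600)))
```

```text
11.425 [ 0.5648 -0.0492  0.019 ] [-1.7998e+02 -4.0000e-02  1.7915e+02] 0.01964177379185541 [-4.5 -1.   7.8]
scene scoop_mouth 0.54 [ 7.434e-01 -5.080e-02  6.000e-04]
scene scoop_grip 0.75 [ 0.5675 -0.0483  0.0357]
```

View pics/in.png

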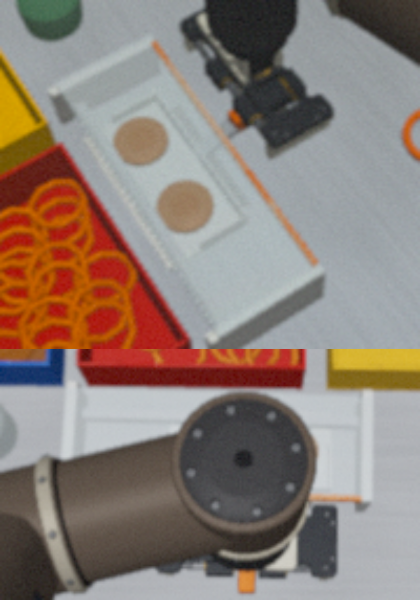

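Emit:
drive_tool(targets=[[0, 0, 0.02, 0, 0, 0], [-0.08, 0.001, 0, 0, 0, 0], [-0.16, 0.002, 0, 0, 0, 0], [-0.25, 0.004, 0, 0, 0, 0], [-0.3, 0.005, 0, 0, 0, 0]])

```text
t: 12.3
eef_pos: [0.5328, -0.0483, 0.0194]
ee_rot: [3.142, 0.0, 3.127]
force: [1.3, -0.7, -0.9]
width: 0.0194
```

Emit:
drive_tool(targets=[[-0.3, 0.005, 0.05, 0, -0.1, 0], [-0.3, 0.005, 0.05, 0, -0.1, 0], [-0.3, 0.005, 0.05, 0, -0.1, 0], [-0.3, 0.005, 0.05, 0, -0.1, 0], [-0.3, 0.005, 0, 0, -0.1, 0]])

```text
t: 12.92
eef_pos: [0.4728, -0.0474, 0.0276]
ee_rot: [3.141, 0.053, 3.127]
force: [-0.9, 0.0, -2.9]
width: 0.0194
```

Emit:
drive_tool(targets=[[-0.3, 0.005, 0, 0, 0, 0], [-0.3, 0.005, 0, 0, 0, 0], [-0.3, 0.005, 0, 0, 0, 0], [-0.25, 0.004, 0, 0, 0, 0], [-0.15, 0.002, 0, 0, 0, 0]])

```text
t: 13.55
eef_pos: [0.4209, -0.0465, 0.0274]
ee_rot: [3.141, 0.052, 3.127]
force: [-0.7, -0.5, -4.3]
width: 0.0195
```

Emit:
drive_tool(targets=[[-0.07, 0.001, 0, 0, 0, 0], [0, 0, 0, 0, 0, 0]])

```text
t: 13.8
eef_pos: [0.4189, -0.0464, 0.0274]
ee_rot: [3.141, 0.053, 3.127]
force: [1.0, 0.4, -3.2]
width: 0.0196
```

Run:
```python
from h import *
s=arm.get_state();print(s['t'],s['eef_pos'].round(4),np.degrees(s['ee_rot']).round(2),s['width'],s['force'].round(1),s['moment'].round(2),np.degrees(s['q']).round(0))
p,d,c=grab('scene')
for t in('scoop','scoop_mouth','scoop_grip','lid_a'): lm(t,'scene',c,2)
for r in arm.cut_out('lid_a','scene')[:3]:
    v,u=np.nonzero(r['pixels']&(d>0))
    if len(u): print(r['score'],len(u),np.median(deproj(c,d,u,v),0).round(3))
cv2.imwrite('pics/out.png',cv2.resize(p[140:340,200:440,::-1],None,fx=3,fy=3))
```

```text
13.8 [ 0.4189 -0.0464  0.0274] [179.95   3.02 179.16] 0.019642026350045708 [ 1.   0.4 -3.2] [0.04 0.55 0.  ] [  22.    9.  -48.    2.  -30. -115.]
scene scoop 0.56 [ 0.5459 -0.0516  0.009 ]
scene scoop 0.52 [ 0.6896 -0.334  -0.0014]
scene scoop_grip 0.87 [ 0.421  -0.0485  0.0447]
scene lid_a 0.75 [ 0.546  -0.1029  0.0165]
0.93 327 [ 0.548 -0.098  0.031]
```

View pics/out.png

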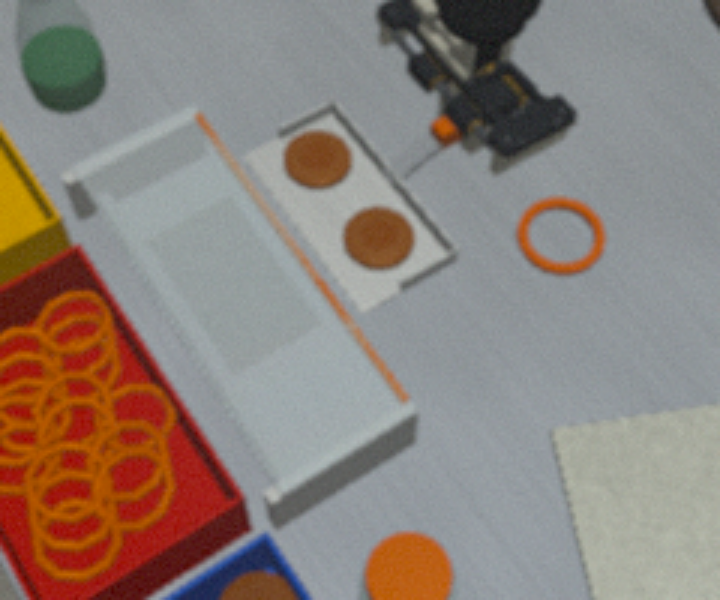

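Emit:
drive_tool(targets=[[0, 0, 0.2, 0, 0, 0], [0, 0, 0.4, 0, 0, 0], [0, 0, 0.5, 0, 0, 0], [0, 0, 0.5, 0, 0, 0], [0, 0, 0.4, 0, 0, 0]])

```text
t: 14.72
eef_pos: [0.4189, -0.0465, 0.1087]
ee_rot: [3.14, 0.053, 3.127]
force: [0.3, -0.4, -4.0]
width: 0.0199
```

Emit:
drive_tool(targets=[[-0.01, 0.2, 0.1, 0, 0, 0.3], [-0.025, 0.4, 0, 0, 0, 0.6], [-0.03, 0.5, 0, 0, 0, 0.75], [-0.03, 0.5, 0, 0, 0, 0.75], [-0.03, 0.5, 0, 0, 0, 0.75]])

```text
t: 15.35
eef_pos: [0.4132, 0.0383, 0.111]
ee_rot: [3.141, 0.052, -2.823]
force: [-0.0, 0.3, -3.8]
width: 0.0194
```

Emit:
drive_tool(targets=[[-0.03, 0.5, 0, 0, 0, 0.75], [-0.03, 0.5, 0, 0, 0, 0.75], [-0.03, 0.5, 0, 0, 0, 0.75], [-0.03, 0.5, 0, 0, 0, 0.75], [-0.03, 0.5, 0, 0, 0, 0.75]])

```text
t: 15.98
eef_pos: [0.4071, 0.1383, 0.1109]
ee_rot: [3.141, 0.052, -2.43]
force: [0.6, 0.1, -3.8]
width: 0.0198
```

Emit:
drive_tool(targets=[[-0.03, 0.5, 0, 0, 0, 0.75], [-0.03, 0.5, 0, 0, 0, 0.75], [-0.03, 0.5, 0, 0, 0, 0.75], [-0.03, 0.5, 0, 0, 0, 0.75], [-0.02, 0.4, 0, 0, 0, 0.6]])

```text
t: 16.6
eef_pos: [0.4015, 0.2343, 0.1109]
ee_rot: [3.141, 0.051, -2.053]
force: [1.0, -0.4, -4.0]
width: 0.0199
```

Emit:
drive_tool(targets=[[-0.01, 0.2, 0, 0, 0, 0.3], [0, 0, 0, 0, 0, 0]])

```text
t: 16.85
eef_pos: [0.4014, 0.2417, 0.111]
ee_rot: [3.141, 0.052, -2.025]
force: [0.6, -0.0, -3.6]
width: 0.0198
```

Run:
```python
from h import *
s=arm.get_state();print(s['t'],s['eef_pos'].round(4),np.degrees(s['ee_rot']).round(2),s['width'],s['force'].round(1),np.degrees(s['q']).round(0))
for cam in('scene','top'):
    p,d,c=grab(cam,cam+'_over.png')
    for t in('scoop','scoop_mouth','scoop_grip','lid_a','scale'): lm(t,cam,c,2)
p=cv2.imread('pics/scene_over.png');cv2.imwrite('pics/over.png',cv2.resize(p[200:400,320:560],None,fx=3,fy=3))
```

```text
16.85 [0.4014 0.2417 0.111 ] [ 179.95    2.96 -116.02] 0.01977439464390204 [ 0.6 -0.  -3.6] [ 55.   6. -35.  -1. -46. -80.]
scene scoop 0.96 [0.4534 0.3554 0.0955]
scene scoop_mouth 0.96 [0.4786 0.403  0.0971]
scene scoop_mouth 0.25 [ 0.5903 -0.4747  0.0031]
scene scoop_grip 0.85 [0.4046 0.2403 0.1265]
scene lid_a 0.74 [0.5089 0.3311 0.0977]
scene lid_a 0.56 [0.4139 0.3774 0.1044]
scene scale 0.75 [0.4552 0.3609 0.0036]
top scoop 0.34 [0.7091 0.2773 0.0026]
top scoop 0.29 [ 4.044e-01  8.370e-02 -2.000e-04]
top scoop_mouth 0.96 [0.4791 0.4057 0.1013]
top scoop_grip 0.56 [0.3988 0.2386 0.1314]
top lid_a 0.86 [0.5036 0.3329 0.105 ]
top scale 0.61 [0.459  0.3556 0.0028]
```

View pics/over.png

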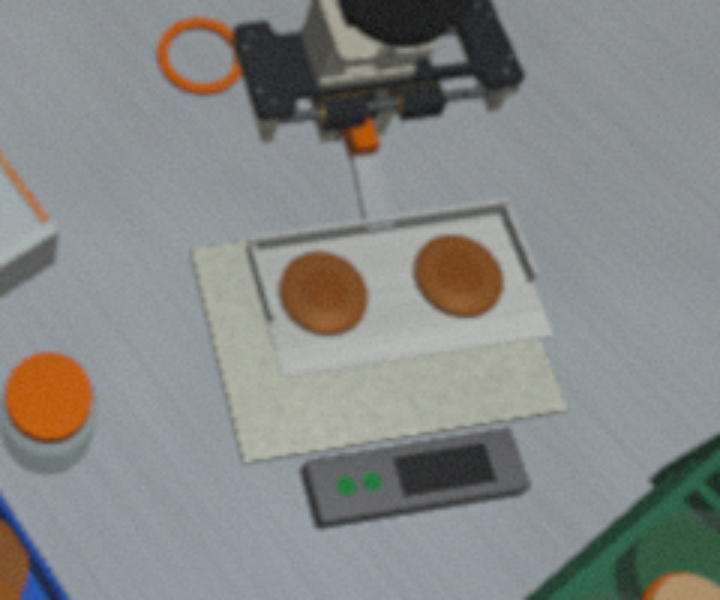

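Emit:
drive_tool(targets=[[0, 0.03, -0.1, 0, 0, 0.03], [0, 0, -0.3, 0, 0, 0], [0, 0, -0.4, -0.11, 0.055, 0], [0, 0, -0.3, -0.11, 0.055, 0], [0, 0, -0.2, -0.11, 0.055, 0]])

```text
t: 18.08
eef_pos: [0.4015, 0.2424, 0.0581]
ee_rot: [3.14, 0.011, -2.022]
force: [-0.9, 0.2, -4.1]
width: 0.0199
```

Emit:
drive_tool(targets=[[0, 0, -0.1, -0.11, 0.05, 0], [0, 0, -0.05, 0, 0, 0], [0, 0, 0, 0, 0, 0]])

```text
t: 18.45
eef_pos: [0.4018, 0.2428, 0.0535]
ee_rot: [3.141, 0.001, -2.022]
force: [-0.2, 0.3, -3.3]
width: 0.0197
```

Run:
```python
from h import *
s=arm.get_state();print(s['t'],s['eef_pos'].round(4),np.degrees(s['ee_rot']).round(2),s['force'].round(1))
p,d,c=grab('scene','low.png')
for t in('scoop','scoop_mouth','scoop_grip'): lm(t,'scene',c,1)
# pan in plate: straight edges check via depth: heights of pan floor at sample points
ax=np.array([np.cos(np.radians(64.2)),np.sin(np.radians(64.2))]);ay=np.array([-ax[1],ax[0]])
for r in arm.cut_out('scoop','scene')[:1]:
    v,u=np.nonzero(r['pixels']&(d>0));P=deproj(c,d,u,v);L=(P[:,:2]-[.4585,.36])@np.c_[ax,ay]
    for n,k in(('mouthedge',L[:,0]>.03),('back',(L[:,0]<-.02)&(L[:,0]>-.043)),('L',L[:,1]>.075),('R',L[:,1]<-.075)):
        print(n,k.sum(),np.median(P[k,2]).round(4))
    k=(L[:,0]>-.045);print('x',np.percentile(L[k,0],[0.5,99.5]).round(4),'y',np.percentile(L[k,1],[.5,99.5]).round(4))
```

```text
18.45 [0.4018 0.2428 0.0535] [ 1.7995e+02  8.0000e-02 -1.1587e+02] [-0.2  0.3 -3.3]
scene scoop 0.75 [0.4498 0.3531 0.0317]
scene scoop_mouth 0.64 [0.4775 0.4056 0.0305]
scene scoop_grip 0.56 [0.4059 0.2407 0.0697]
mouthedge 669 0.0348
back 475 0.0364
L 525 0.0363
R 418 0.0367
x [-0.0446  0.047 ] y [-0.0995  0.1012]
```

Emit:
drive_tool(targets=[[0, 0, -0.05, 0, 0, 0], [0, 0, -0.05, 0, 0, 0], [0, 0, 0, 0, 0, 0]])

```text
t: 19.08
eef_pos: [0.4018, 0.2427, 0.0494]
ee_rot: [3.141, 0.001, -2.022]
force: [-0.8, -0.8, -1.8]
width: 0.0196
```

Emit:
drive_tool(targets=[[0, 0, -0.01, 0, 0, 0], [0, 0, 0, 0, 0, 0]])

```text
t: 19.32
eef_pos: [0.4017, 0.2427, 0.0492]
ee_rot: [3.141, 0.001, -2.022]
force: [-1.9, -1.3, 1.6]
width: 0.0197
```

Run:
```python
from h import *
p,d,c=grab('scene');cv2.imwrite('pics/down.png',cv2.resize(p[220:390,350:540,::-1],None,fx=3.5,fy=3.5))
```

```text
(no output)
```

View pics/down.png

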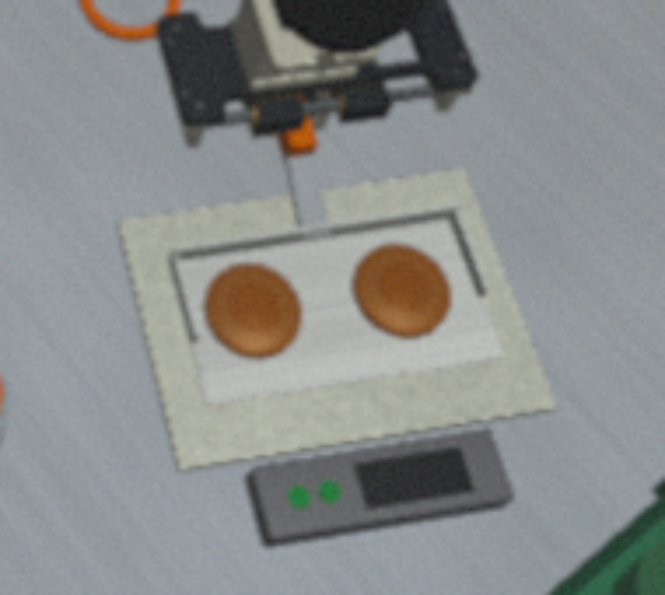

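Emit:
drive_tool(targets=[[0, 0, 0, 0, 0, 0], [0, 0, 0, 0, 0, 0], [0, 0, 0, 0, 0, 0], [0, 0, 0, 0, 0, 0], [0, 0, 0, 0, 0, 0]], claw=1)

```text
t: 20.0
eef_pos: [0.4017, 0.2427, 0.0489]
ee_rot: [3.141, 0.001, -2.022]
force: [0.8, -0.4, 1.0]
width: 0.064
```

Emit:
drive_tool(targets=[[0, 0, 0.2, 0, 0, 0], [0, 0, 0.5, 0, 0, 0], [0, 0, 0.8, 0, 0, 0], [0, 0, 0.8, 0, 0, 0], [0, 0, 0.8, 0, 0, 0]])

```text
t: 20.62
eef_pos: [0.4017, 0.2426, 0.1747]
ee_rot: [3.141, 0.002, -2.022]
force: [0.1, 0.6, 0.1]
width: 0.0878
```

Emit:
drive_tool(targets=[[0, -0.8, 0.4, 0, 0, 0], [0, -1, 0, 0, 0, 0], [0, -1, 0, 0, 0, 0], [0, -0.8, 0, 0, 0, 0], [0, 0, 0, 0, 0, 0]])

```text
t: 21.25
eef_pos: [0.4014, 0.097, 0.1896]
ee_rot: [3.141, 0.002, -2.025]
force: [0.1, 0.1, -0.4]
width: 0.0876
```

Run:
```python
from h import *
s=arm.get_state();print(s['t'],s['eef_pos'].round(4),s['width'],s['force'].round(1))
for cam in('scene','top'):
    p,d,c=grab(cam,cam+'_end.png')
    for t in('scoop','scoop_mouth','lid_a','scale','gasket_a','jar','carafe'): lm(t,cam,c,2)
p=cv2.imread('pics/top_end.png');cv2.imwrite('pics/end.png',cv2.resize(p[100:320,80:330],None,fx=2.6,fy=2.6))
```

```text
21.25 [0.4014 0.097  0.1896] 0.08760843205652143 [ 0.1  0.1 -0.4]
scene scoop 0.95 [0.4541 0.3574 0.026 ]
scene scoop_mouth 0.93 [0.4793 0.4058 0.0275]
scene scoop_mouth 0.5 [0.7062 0.2724 0.0009]
scene lid_a 0.86 [0.5096 0.3297 0.0287]
scene lid_a 0.85 [0.4122 0.3751 0.0356]
scene gasket_a 0.65 [ 0.5885 -0.4713  0.0035]
scene gasket_a 0.57 [0.3976 0.0781 0.0021]
scene jar 0.57 [0.7082 0.2735 0.0014]
scene carafe 0.56 [ 0.6897 -0.3339 -0.0024]
top scoop 0.93 [0.4573 0.3601 0.0329]
top scoop_mouth 0.94 [0.4769 0.4064 0.0288]
top lid_a 0.76 [0.5052 0.335  0.0341]
top gasket_a 0.91 [ 5.918e-01 -4.704e-01 -4.000e-04]
top gasket_a 0.68 [0.4002 0.0847 0.0015]
top jar 0.84 [7.098e-01 2.775e-01 4.000e-04]
top carafe 0.65 [ 0.6888 -0.3304  0.0022]
```

View pics/end.png

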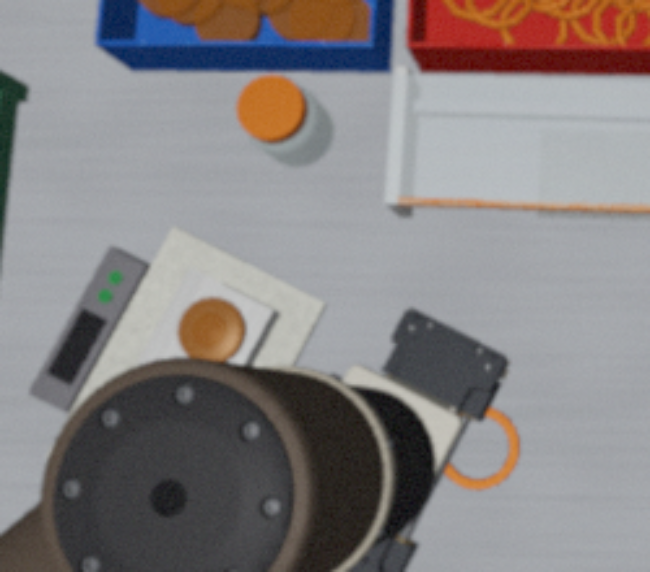

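Scoop origin is about (0.456, 0.359) against the plate centre at about (0.458, 0.360). Both lids are on the pan and the bystanders haven't moved.

```bash
python3 -c "
from station import arm
print(arm.job_done())"
```

```text
the job is handed in; nothing more can be done
None
```

The loaded scoop is on the scale's white plate, released, and the job is handed in at about 21.5 s of the 58 s allowed. I gripped the scoop by its handle and slid it about 73 mm under the lip until both lids lay on the pan. I then drew it out slightly nose-up, levelled it over the plate and set it down.

**Last checks**
- **Position:** the scoop's pan centre is at about (0.456, 0.359) and the plate's centre at about (0.458, 0.360), a few millimetres apart and within the measuring error. The gripper's heading matched the plate's to about 0.1°, and the pan read level to about 2 mm just before touchdown.
- **Lids:** after release the scene camera found both lids on the pan. In the final top picture the arm hid one lid and part of the scoop.
- **Bystanders:** carafe, jar and both rings read within about 6 mm of where they started, which is within the networks' scatter.
- **Forces:** readings after each move never exceeded about 17 N, well under the limits.

**Disagreements:** the network's scoop position differed by about 3 to 4 mm between the two cameras. The grip was 60 N, because the gripper cannot give the suggested 100 N. It held without visible slip.

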